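# Feed the retention discs through the tray gate

### The job

Sweep the three loose steel discs on the sorting tray through the gate in its fence and into the narrow channel, one at a time, until all three lie flat and wholly inside the channel. Push them along with the fingertips, never pick them up, and do not shift the small ceramic dish and the ceramic tooth bridge that also stand on the tray.

Things in the scene. Friction and masses are not known exactly. Their poses are not given: they have to be found in the camera images.
- tray: fixed white tray, floor top 4 mm above the worktop, aluminium walls to 16 mm. Origin: underside, middle of the gate. +x: feed direction; z up. Loading area x -142..0, y -100..100 mm; fence across it at x -6..0; side rails (y +-95..100 mm) only at x -73..-3; rest open. A 0.53 m tall furnace stands on its left, a 0.33 m dome mixer to its near right
- gate (a point): middle of the gate at floor height, at the fence's channel side (tray x = 0, axes as the tray's). The gap is 36 mm wide (y -18..18 mm); two 5 mm thick lips flare from its edges back to x = -20, y = +-37 mm. A disc is wholly in the channel when its centre is 13 mm or more past this point along +x
- channel_end (a point): middle of the end stop's inner face at floor height, 106 mm past the gate along +x. The channel between is straight, 36 mm wide, open on top, with walls 6 mm thick and 12 mm high above its floor; the three discs fit in a row, and a later disc pushes earlier ones along
- disc_a: round dark steel retention disc for an articulator, 26 mm diameter, 12 mm thick, about 50 g, lying flat on the tray floor, with a small bright spot in the middle of its top; one of three alike; origin at the centre of its underside, z up
- disc_b: round dark steel retention disc for an articulator, 26 mm diameter, 12 mm thick, about 50 g, lying flat on the tray floor, with a small bright spot in the middle of its top; one of three alike; origin at the centre of its underside, z up
- disc_c: round dark steel retention disc for an articulator, 26 mm diameter, 12 mm thick, about 50 g, lying flat on the tray floor, with a small bright spot in the middle of its top; one of three alike; origin at the centre of its underside, z up
- dish: small ceramic dappen dish, 32 mm diameter, 20 mm high, standing loose in one front corner of the loading area beside the fence; leave it; origin at the centre of its underside
- bridge: three-tooth ceramic bridge, 13 x 30 x 8 mm, lying loose in the other front corner of the loading area; leave it; origin at the centre of its underside
There are look-alikes about, which are no part of the job. What is shaped like the disc_c but green is not meant.

How it is judged:
By the outcome, as a careful person would: the job done as asked, in the order asked, and still so for the second after the job is handed in, with the robot touching nothing.
It also fails if it takes over 58 s, if anything falls off the work surface, if the arm or the gripper's body presses on something with over 40 N, if the wrist force passes 120 N, or if a joint passes its speed limit or range.

### The arm

A 7-joint arm with a two-finger parallel gripper is mounted at the origin on a cart in front of the work surface, level with it; the furniture and walls round the work are solid. World frame = base frame: x ahead of the robot, y to its left, z up, the work surface at z = 0. Lengths are in m, angles in rad, forces in N, time in s.
With the tool pointing down it reaches from about 0.4 to 0.85 m from the base axis. Payload 10.4 kg.
Tool frame: the origin (TCP) lies on the centre line of the jaws, within the pads' length; the fingertips stand 17 mm ahead of it and the grasp point (between the pads) lies 2 mm behind it; z points along the fingers, y is the line along which they close (so a half turn about z gives the same grasp; the last joint's range is limited). The gripper opens to 85 mm and grips with 20 to 120 N. Pads are 22 mm wide; open, the fingers measure 114 mm over their backs; the gripper's body (76 mm by 85 mm) begins 54 mm behind the grasp point. The pads swing forward as they close: fully open they stand 13 mm farther back than shut.
Start: joints at [-0.023, 0.332, -0.065, 1.46, 0.022, 1.35, -0.088], TCP at [0.625, 0, 0.219] pointing down, gripper open.
Joint ranges: [-2.6, 2.6], [-0.5, 2.12], [-1.47, 1.34], [0.16, 2.42], [-1.27, 4.41], [0.06, 2.06], [-2.6, 2.6]. Speed limits (rad/s): [2.22, 2.22, 2.79, 2.79, 3.14, 3.14, 3.14].

### API

Orientations are given as a unit quaternion [x, y, z, w].
In Python, from workcell import sensors, imaging, order, spotter gives the robot as it stands. The module is installed in compiled form; this text tells all that it offers.
- The arm moves only by the shell command python3 -m inch 'ROWS' [FORCE]. ROWS is JSON, a list that holds one entry, the list of rows, each a list of 7 numbers: the shift along the tool's x, y, z in m, then the turn, a rotation vector about the tool's x, y, z in rad, then the closure, from -1 (fully open) to 1 (shut). In form: [[[x, y, z, ax, ay, az, hand], ...]]. A call has 1 to 10 rows; each row is the pose to reach, as a shift and turn from the pose commanded when the call began, along the tool's axes at that moment; what a row does not reach only later rows make up. A row lasts 1/10 s, in which the tool goes at most 50 mm and 8.59 degrees, less where a joint would pass 70% of its speed; a pose out of reach is approached as far as the arm can. A call with a gripper value outside its range is refused whole. The fingers move at their own pace and stop on an object; FORCE is the grip in N (left out, the last holds). Time passes only in rows, so rows that repeat a pose let the fingers close. It gives the time, the measured TCP pose, the force, the opening and the grip force at its end, in the units of the state.
- sensors.get_obs(): the state, without advancing time (a new reading comes with each control period).
- imaging.camera(name): name is "scene" or "side" or "wrist"; returns the picture (384x512x3 uint8, blue, green, red); there is no depth.
- imaging.calibration(name): a dict with "mtx" (3x3 intrinsics, pixels), "R" (3x3) and "t" (3): a world point X has camera coordinates R X + t; the wrist camera has in their place "tool_from_camera" (4x4, takes a point from camera to tool coordinates, whose origin is the TCP and whose axes are the flange's). Camera axes: x right, y down, z forward; pixel columns grow to the right and rows downward; lengths in m; the calibration is good to about 2 mm. The wrist camera is an equidistant fisheye: a pixel r from the principal point sees the ray r / f radians off the axis. A picture is of the moment at which its call begins: read the wrist's pose just before it. calibration takes no time and is no camera call.
- order.hand_in(): hands the job in; it is judged then, once.
Trained networks look in the newest picture that a camera, given by its name, has taken for a name from the list of things; names that differ only in an ending like _2 or _b are one class to them, and where a whole thing is asked for, a point or a joint stands for the part that bears it (a point fixed in the world has none). Each returns a list of dicts, best first, with "conf" (0 to 1); they miss things now and then, are a little off and sometimes report something else, mostly with a low value. They report only what shows in the picture. A call takes as long as a camera call. They do not tell look-alikes from the thing itself.
- spotter.look_for(label, camera): "pixel" ([column, row] in pixels, amid what is visible of it).
The state is a dict: "clock": time; "joint_pos": joint angles; "joint_velocities": joint speeds; "tau": joint torques, N m; "position": TCP position; "ee_rot": TCP orientation; "ft_force": force on the tool from outside, world axes, zero at the start; "torque": the same for the moment, N m; "grip_width": opening from 0.0 (shut) to 1.0 (fully open); "grasp_force": force on a finger pad.
Only numpy, scipy, OpenCV 4.12 (cv2) and the standard library are available. Lean on these libraries where they do the work, as an engineer would, in place of code of your own. Each camera call takes 0.05 s, during which the arm holds its last target. There are 200 camera calls.

## Working session

There is one attempt and no reset: what is moved stays moved. The work goes in short steps, Python scripts to look and compute and a shell command to move; the robot and the scene stay as the last step left them, time stands still between calls to the robot, and variables do not carry over. Pictures are saved under pics/ and viewed, at most 10 in all, crops included, and the job is handed in when it is done.

```bash
mkdir -p pics; ls; cat > h.py <<'E'
import numpy as np, cv2
from workcell import sensors, imaging, order, spotter
def ray_plane(cam,px,z):
    c=imaging.calibration(cam);K,R,t=map(np.array,(c["mtx"],c["R"],c["t"]))
    d=R.T@np.linalg.inv(K)@np.array([px[0],px[1],1.]); o=-R.T@t.ravel()
    return o+d*(z-o[2])/d[2]
E
python3 - <<'E'
from h import *
s=sensors.get_obs();print(s)
ims=[]
for c in("scene","side"):
    im=imaging.camera(c);cv2.imwrite(f"pics/{c}0.png",im);ims.append(im)
    for l in("disc_a","dish","bridge","gate","tray"):
        try:
            for d in spotter.look_for(l,c)[:6]:
                p=d["pixel"];print(c,l,np.round(p,1),round(d["conf"],2),np.round(ray_plane(c,p,.012),3))
        except Exception as e: print(c,l,e)
cv2.imwrite("pics/both.png",cv2.resize(np.hstack(ims),(800,300)))
E
```

```text
pics
{'clock': 0.0, 'joint_pos': array([-0.02261004,  0.3328661 , -0.06467012,  1.46095831,  0.02161815,
        1.34990973, -0.08849609]), 'joint_velocities': array([ 2.34035438e-04, -1.24460037e-03, -1.38899830e-04,  4.29858938e-04,
        4.04712879e-06,  4.83043479e-04, -1.65161647e-03]), 'tau': array([ 4.98105128e-04, -6.25449800e+01,  4.97091911e-02, -3.91610491e+01,
        1.63588714e-02,  9.83294769e-03, -6.01235030e-06]), 'position': array([ 6.24595893e-01, -2.51581926e-05,  2.17711378e-01]), 'ee_rot': array([ 7.07102696e-01,  7.07110497e-01, -5.43896406e-04, -4.76139354e-04]), 'ft_force': array([-0.8772648 , -0.1483878 ,  0.20228563]), 'torque': array([ 0.03274164,  0.06989787, -0.02188988]), 'grasp_force': 0.0, 'grip_width': 0.9993105984345043}
scene disc_a [258.3 197.6] 0.66 [ 0.627 -0.079  0.012]
scene disc_a [266.3 226.3] 0.59 [ 0.616 -0.175  0.012]
scene disc_a [277.2 192.8] 0.5 [ 0.678 -0.078  0.012]
scene bridge [237.1 220. ] 0.39 [ 0.556 -0.135  0.012]
scene gate [255.2 201.9] 0.79 [ 0.615 -0.091  0.012]
scene tray [256.3 201.1] 0.84 [ 0.618 -0.09   0.012]
side disc_a [282.9 232.9] 0.71 [ 0.616 -0.169  0.012]
side disc_a [284.6 209.6] 0.67 [ 0.63  -0.099  0.012]
side disc_a [312.8 202.9] 0.6 [ 0.684 -0.084  0.012]
side gate [267.8 210.3] 0.97 [ 0.6   -0.097  0.012]
side gate [286.5 185. ] 0.68 [ 0.647 -0.013  0.012]
side tray [268.5 212.8] 0.96 [ 0.6   -0.106  0.012]
```

View pics/both.png

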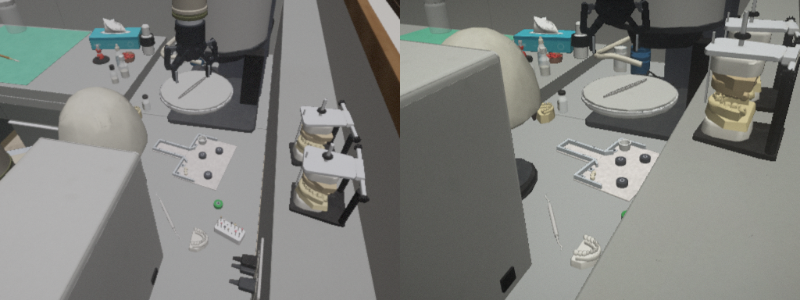

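```bash
python3 - <<'E'
from h import *
s=sensors.get_obs()
im=imaging.camera("wrist");cv2.imwrite("pics/w0.png",im)
c=imaging.calibration("wrist");print(c)
a=cv2.imread("pics/scene0.png")[150:270,180:340];b=cv2.imread("pics/side0.png")[150:270,200:360]
top=np.hstack([cv2.resize(a,None,fx=2.5,fy=2.5,interpolation=2),cv2.resize(b,None,fx=2.5,fy=2.5,interpolation=2)])
cv2.imwrite("pics/crops.png",top)
for l in("disc_a","dish","bridge","gate"):print(l,spotter.look_for(l,"wrist"))
E
```

```text
{'mtx': array([[297.31863964,   0.        , 253.35454555],
       [  0.        , 297.31863964, 186.85544823],
       [  0.        ,   0.        ,   1.        ]]), 'tool_from_camera': array([[-6.41111362e-04, -9.48273341e-01, -3.17454343e-01,
         8.24184925e-02],
       [ 9.99999791e-01, -5.83245793e-04, -2.77314812e-04,
        -5.90008211e-04],
       [ 7.78163335e-05, -3.17454454e-01,  9.48273517e-01,
        -1.56241775e-01],
       [ 0.00000000e+00,  0.00000000e+00,  0.00000000e+00,
         1.00000000e+00]])}
disc_a [{'pixel': [255.5, 212.6], 'conf': 0.74}, {'pixel': [250.1, 266.7], 'conf': 0.67}, {'pixel': [298.3, 210.5], 'conf': 0.6}, {'pixel': [244.6, 319.5], 'conf': 0.49}]
dish [{'pixel': [270.2, 173.0], 'conf': 0.62}]
bridge []
gate [{'pixel': [244.2, 207.4], 'conf': 0.55}]
```

View pics/crops.png

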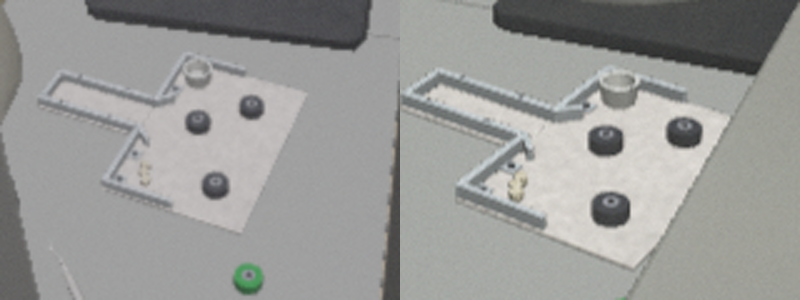

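View pics/w0.png

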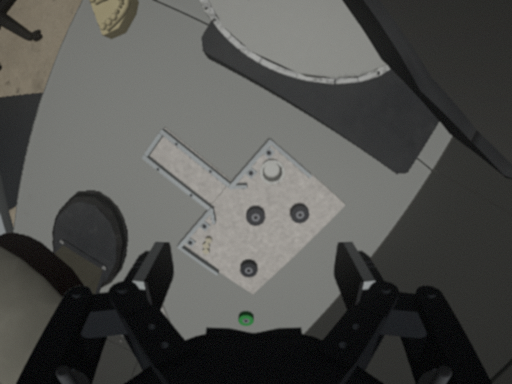

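The wrist picture shows three dark discs at (255,213), (299,212) and (249,267). The green look-alike at (246,319) lies off the tray, so it is excluded. The dish is at (272,170), the bridge at (206,243), and the channel runs to the upper left. Next I'll rectify this view to get the tray pose.

```bash
cat >> h.py <<'E'
from scipy.spatial.transform import Rotation as Ro
W=imaging.calibration("wrist");Kw=W["mtx"];T=W["tool_from_camera"]
def w_project(P,s):
    P=np.atleast_2d(P);R=Ro.from_quat(s["ee_rot"]).as_matrix()
    pt=(P-s["position"])@R; pc=(pt-T[:3,3])@T[:3,:3]
    r=np.linalg.norm(pc[:,:2],axis=1);th=np.arctan2(r,pc[:,2])
    return np.c_[pc[:,0],pc[:,1]]/r[:,None]*th[:,None]*Kw[0,0]+Kw[:2,2]
def w_plane(px,z,s):
    d=(np.array(px)-Kw[:2,2])/Kw[0,0];th=np.linalg.norm(d)
    v=np.r_[d/th*np.sin(th),np.cos(th)]
    R=Ro.from_quat(s["ee_rot"]).as_matrix();v=R@T[:3,:3]@v;o=R@T[:3,3]+s["position"]
    return o+v*(z-o[2])/v[2]
def rectify(im,s,x0,x1,y0,y1,z,k):  # k px per m, image right=+x up=+y
    xs=np.arange(x0,x1,1/k);ys=np.arange(y1,y0,-1/k);X,Y=np.meshgrid(xs,ys)
    p=w_project(np.c_[X.ravel(),Y.ravel(),np.full(X.size,z)],s).astype(np.float32).reshape(*X.shape,2)
    return cv2.remap(im,p[...,0],p[...,1],cv2.INTER_CUBIC)
E
python3 - <<'E'
from h import *
import pickle
s=sensors.get_obs();im=cv2.imread("pics/w0.png");pickle.dump(s,open("s0.pkl","wb"))
for n,p,z in[("d1",(255.5,212.6),.014),("d2",(298.3,210.5),.014),("d3",(250,266.7),.014),("dish",(272,172),.012),("bridge",(206,243),.008),
 ("c1",(344,205),.004),("c2",(252,293),.004),("f1",(269,139),.016),("f2",(179,245),.016),("e1",(143,155),.016),("e2",(163,129),.016)]:
    print(n,np.round(w_plane(p,z,s),4))
cv2.imwrite("pics/rect.png",rectify(im,s,.41,.75,-.24,.04,.016,2100))
E
```

```text
d1 [ 0.6271 -0.0742  0.014 ]
d2 [ 0.684  -0.0715  0.014 ]
d3 [ 0.6194 -0.16    0.014 ]
dish [ 0.648  -0.0191  0.012 ]
bridge [ 0.557  -0.1244  0.008 ]
c1 [ 0.7502 -0.0683  0.004 ]
c2 [ 0.6221 -0.2174  0.004 ]
f1 [0.6434 0.0238 0.016 ]
f2 [ 0.5192 -0.1242  0.016 ]
e1 [0.4819 0.0058 0.016 ]
e2 [0.5118 0.0384 0.016 ]
```

View pics/rect.png

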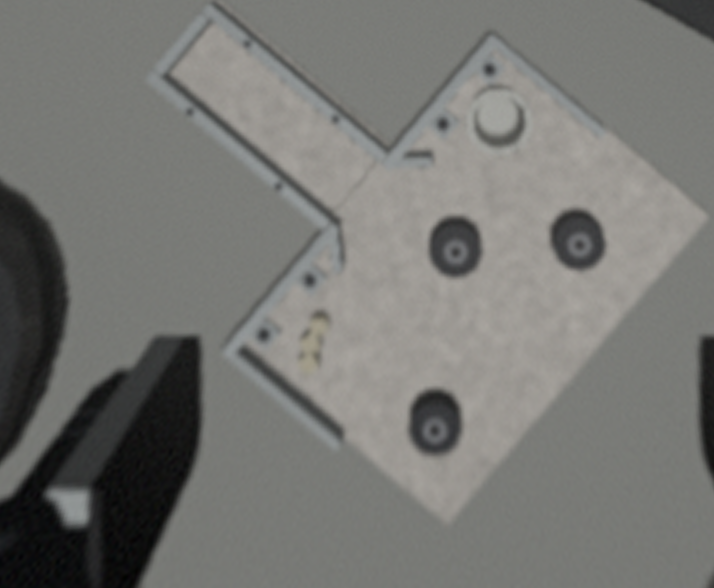

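Tray fit from the rectified view: the gate is at about (0.581, -0.051) with the feed heading 139.7°. In tray mm the discs sit at d1 (-53,-8), d2 (-96,-49) and d3 (-101,63). The fence length (197 mm against 200) and channel length (110 against 112) check out. I'll go behind d1 with the tool x axis along the feed.

```bash
python3 -m inch '[[[0,0,0,0,0,-0.14,0.72],[-0.015,0.004,0,0,0,-0.28,0.72],[-0.03,0.009,0.01,0,0,-0.42,0.72],[-0.05,0.014,0.03,0,0,-0.56,0.72],[-0.07,0.02,0.05,0,0,-0.7,0.72],[-0.085,0.025,0.07,0,0,-0.84,0.72],[-0.0955,0.028,0.09,0,0,-0.867,0.72],[-0.0955,0.028,0.11,0,0,-0.867,0.72],[-0.0955,0.028,0.11,0,0,-0.867,0.72],[-0.0955,0.028,0.11,0,0,-0.867,0.72]]]' 20
cat >> h.py <<'E'
G=np.array([.5812,-.0513]);A=np.array([[-.763,.647],[-.647,-.763]]) # rows tray axes
def tray(p): return A@(np.array(p)[:2]-G)*1000
def look(name,k=2000):
    s=sensors.get_obs();im=imaging.camera("wrist")
    xs=np.arange(-.145,.12,1/k);ys=np.arange(.11,-.11,-1/k);X,Y=np.meshgrid(xs,ys)
    P=G+X.reshape(-1,1)*A[0]+Y.reshape(-1,1)*A[1]
    p=w_project(np.c_[P,np.full(len(P),.016)],s).astype(np.float32).reshape(*X.shape,2)
    r=cv2.remap(im,p[...,0],p[...,1],cv2.INTER_CUBIC)
    for x in np.arange(-.14,.12,.02): cv2.line(r,(int((x+.145)*k),0),(int((x+.145)*k),6 if abs(x)>1e-6 else 14),(0,0,255),1)
    for y in np.arange(-.1,.11,.02): cv2.line(r,(0,int((.11-y)*k)),(6 if abs(y)>1e-6 else 14,int((.11-y)*k)),(0,0,255),1)
    cv2.imwrite(f"pics/{name}.png",r)
    print("tcp tray",tray(s["position"]),s["position"][2],"w",s["grip_width"],"F",s["ft_force"].round(1))
    for d in spotter.look_for("disc_a","wrist"): print("disc",tray(w_plane(d["pixel"],.012,s)).round(1),round(d["conf"],2))
E
python3 -c "
from h import *
look('r1')
im=np.hstack([imaging.camera('scene'),imaging.camera('side')]);cv2.imwrite('pics/b1.png',cv2.resize(im,(800,300)))"
```

```text
clock: 1.85
position: [0.6531, -0.0951, 0.1089]
ee_rot: [0.345, 0.939, 0.0, -0.0]
ft_force: [0.6, 0.8, 0.4]
grip_width: 0.134
grasp_force: 0.0
tcp tray [-83.17850483 -13.11226746] 0.10891952232148026 w 0.13433805376990876 F [0.6 0.8 0.4]
disc [-163.2  146.9] 0.85
disc [-95.1 -48.1] 0.71
disc [-50.5  -6.7] 0.66
```

View pics/r1.png

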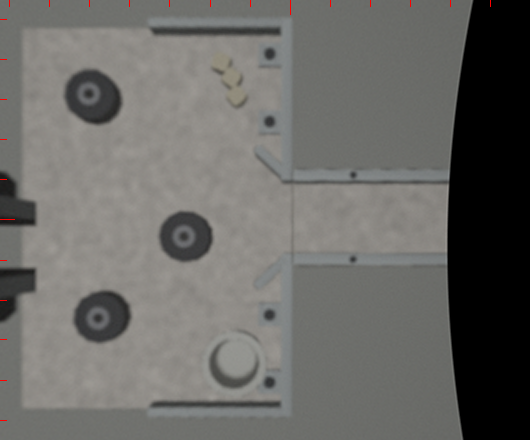

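The rectified tray view has walls and fence on the model to about 1 mm. In tray mm d1 is at (-53,-8), d2 at (-96,-49) and d3 at (-100,63). The dish is at pixel (237,360) and the bridge at (230,80), both clear. Descending behind d1.

```bash
python3 -m inch '[[[0,-0.003,0.02,0,0,0,0.72],[0,-0.003,0.045,0,0,0,0.72],[0,-0.003,0.065,0,0,0,0.72],[0,-0.003,0.075,0,0,0,0.72],[0,-0.003,0.078,0,0,0,0.72],[0,-0.003,0.078,0,0,0,0.72]]]'
python3 -m inch '[[[0,0,0.003,0,0,0,0.72],[0,0,0.003,0,0,0,0.72]]]'
python3 -m inch '[[[0,0,0.003,0,0,0,0.72],[0,0,0.003,0,0,0,0.72]]]'
python3 -c "
from h import *
a=imaging.camera('side');cv2.imwrite('pics/s2.png',cv2.resize(a[150:270,200:360],None,fx=5,fy=5,interpolation=2))"
```

```text
clock: 2.65
position: [0.6515, -0.0977, 0.0312]
ee_rot: [0.345, 0.939, 0.0, 0.0]
ft_force: [0.0, -0.2, 0.3]
grip_width: 0.139
grasp_force: 0.0
clock: 2.85
position: [0.6515, -0.0978, 0.0282]
ee_rot: [0.345, 0.939, 0.0, 0.001]
ft_force: [-0.6, -0.4, -0.3]
grip_width: 0.14
grasp_force: 0.0
clock: 3.05
position: [0.651, -0.0978, 0.0244]
ee_rot: [0.345, 0.939, 0.0, -0.0]
ft_force: [0.2, 0.2, 1.4]
grip_width: 0.138
grasp_force: 0.0
```

View pics/s2.png

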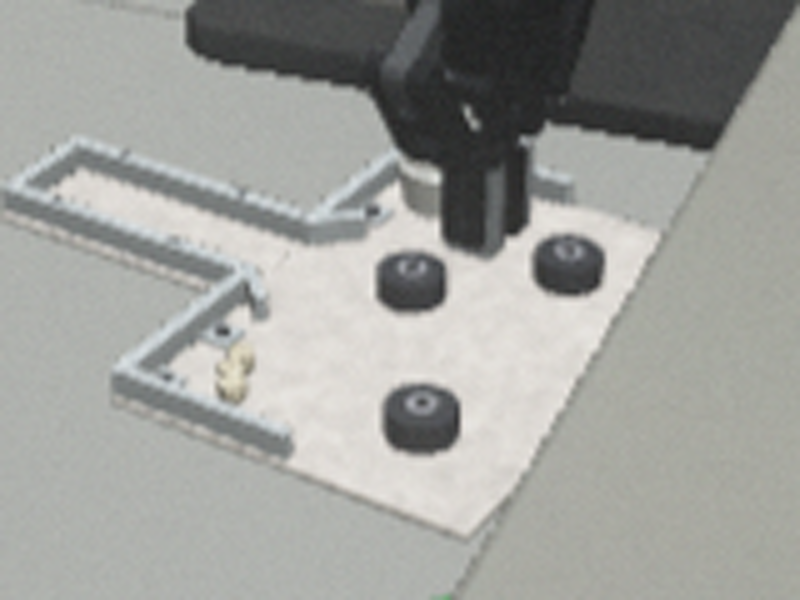

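```bash
python3 -m inch '[[[0.006,-0.0015,0,0,0,0,0.72],[0.012,-0.0025,0,0,0,0,0.72],[0.018,-0.0035,0,0,0,0,0.72],[0.025,-0.0047,0,0,0,0,0.72],[0.032,-0.006,0,0,0,0,0.72],[0.039,-0.0073,0,0,0,0,0.72],[0.046,-0.0085,0,0,0,0,0.72],[0.053,-0.0095,0,0,0,0,0.72],[0.060,-0.010,0,0,0,0,0.72],[0.060,-0.010,0,0,0,0,0.72]]]'
python3 -c "
from h import *
look('r3')"
```

```text
clock: 4.1
position: [0.5982, -0.0657, 0.0246]
ee_rot: [0.344, 0.939, 0.0, -0.0]
ft_force: [1.0, -0.1, -0.2]
grip_width: 0.138
grasp_force: 0.0
tcp tray [-2.23290647e+01  1.70507866e-03] 0.024571415586173248 w 0.1379901746020676 F [ 1.  -0.1 -0.2]
disc [-52.2  -2.7] 0.91
```

View pics/r3.png

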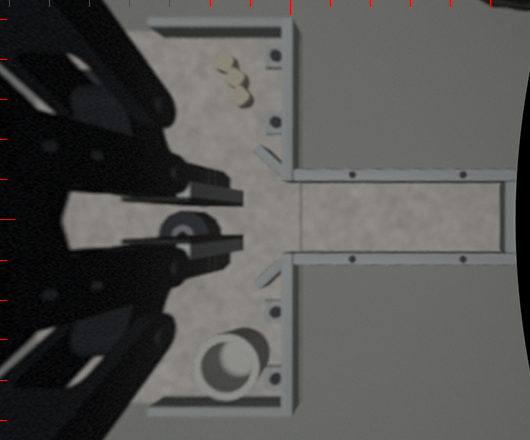

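d1 still lies at about (-53,-6) between and under the fingers, so the tips passed over it and are higher than I thought. Checking from the side.

```bash
python3 -c "
from h import *
a=imaging.camera('side');b=imaging.camera('scene')
f=lambda i,r,c:cv2.resize(i[r:r+90,c:c+80],(400,450),interpolation=2)
cv2.imwrite('pics/s4.png',np.hstack([f(b,165,210),f(a,165,240)]))
for cam,i in(('scene',b),('side',a)):
  c=imaging.calibration(cam);s=sensors.get_obs()
  R=Ro.from_quat(s['ee_rot']).as_matrix()
  for q in([0.,0,0.],[0,0,.017],[.011,0,.017]):
    P=s['position']+R@np.array(q);u=c['mtx']@(c['R']@P+np.ravel(c['t']));print(cam,q,(u[:2]/u[2]).round(1))
"
```

```text
scene [0.0, 0, 0.0] [246.3 193.1]
scene [0, 0, 0.017] [246.5 197.9]
scene [0.011, 0, 0.017] [242.6 196.7]
side [0.0, 0, 0.0] [265.3 195.6]
side [0, 0, 0.017] [265.4 203.4]
side [0.011, 0, 0.017] [260.4 201.7]
```

View pics/s4.png

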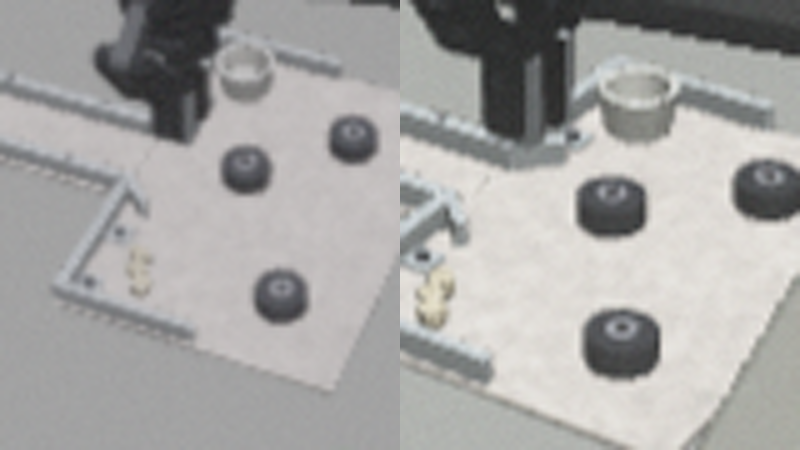

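Both fixed cameras put the fingertips about 20 mm higher than nominal, at z≈0.03. They passed over d1 and nothing moved. I'll go back and feel for the floor in small steps.

```bash
python3 -m inch '[[[-0.02,0.003,0,0,0,0,0.72],[-0.045,0.007,0,0,0,0,0.72],[-0.061,0.010,0,0,0,0,0.72],[-0.061,0.010,0.006,0,0,0,0.72],[-0.061,0.010,0.010,0,0,0,0.72],[-0.061,0.010,0.010,0,0,0,0.72]]]'
for i in 1; do
python3 -m inch '[[[0,0,0.003,0,0,0,0.72],[0,0,0.003,0,0,0,0.72]]]'
python3 -m inch '[[[0,0,0.003,0,0,0,0.72],[0,0,0.003,0,0,0,0.72]]]'
done
python3 -c "
from h import *
for cam in('side',):
  a=imaging.camera(cam);cv2.imwrite('pics/s5.png',cv2.resize(a[165:255,240:340],(800,600),interpolation=2))
"
```

```text
clock: 4.9
position: [0.6505, -0.0976, 0.0133]
ee_rot: [0.344, 0.939, -0.0, -0.001]
ft_force: [0.0, -0.4, -0.1]
grip_width: 0.137
grasp_force: 0.0
clock: 5.1
position: [0.6514, -0.098, 0.0113]
ee_rot: [0.344, 0.939, -0.0, -0.0]
ft_force: [0.6, 0.0, -0.0]
grip_width: 0.14
grasp_force: 0.0
clock: 5.3
position: [0.6516, -0.0983, 0.0083]
ee_rot: [0.345, 0.939, -0.0, -0.0]
ft_force: [-0.4, 1.0, 0.3]
grip_width: 0.137
grasp_force: 0.0
```

View pics/s5.png

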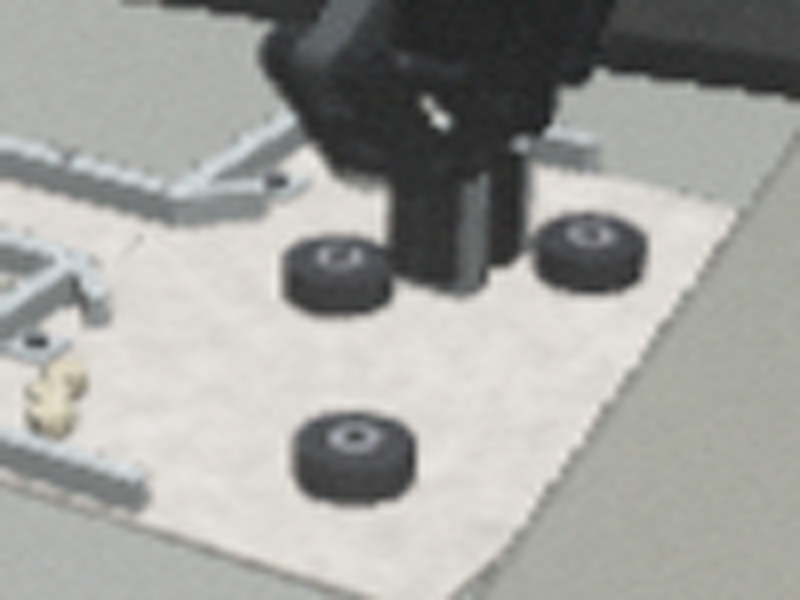

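```bash

python3 -m inch '[[[0,0,0.003,0,0,0,0.72],[0,0,0.003,0,0,0,0.72]]]' | egrep 'pos|force'
python3 -m inch '[[[0,0,0.002,0,0,0,0.72],[0,0,0.002,0,0,0,0.72]]]' | egrep 'pos|force'
python3 -c "
from h import *
s=sensors.get_obs();R=Ro.from_quat(s['ee_rot']).as_matrix();c=imaging.calibration('side')
for z in(-.01,-.005,0,.005,.01):
  for y in(-.006,-.0205):
    P=s['position']+[0,0,.005]+R@np.array([-.011,y,z]);u=c['mtx']@(c['R']@P+np.ravel(c['t']));print(z,y,P[2].round(4),(u[:2]/u[2]).round(1))
"
```

```text
position: [0.6516, -0.0984, 0.0051]
ft_force: [0.7, -0.4, -1.1]
grasp_force: 0.0
position: [0.6517, -0.0984, 0.0032]
ft_force: [0.3, 0.2, -0.0]
grasp_force: 0.0
-0.01 -0.006 0.0182 [300.4 208.9]
-0.01 -0.0205 0.0182 [296.2 212.7]
-0.005 -0.006 0.0132 [300.3 211.2]
-0.005 -0.0205 0.0132 [296.2 215. ]
0 -0.006 0.0082 [300.2 213.6]
0 -0.0205 0.0082 [296.1 217.4]
0.005 -0.006 0.0032 [300.1 215.9]
0.005 -0.0205 0.0032 [296.  219.8]
0.01 -0.006 -0.0018 [300.  218.3]
0.01 -0.0205 -0.0018 [296.  222.1]
```

```bash

python3 -m inch '[[[0,0,0.003,0,0,0,0.72],[0,0,0.003,0,0,0,0.72]]]' | egrep 'pos|ft_force'
python3 -m inch '[[[0,0,0.002,0,0,0,0.72],[0,0,0.002,0,0,0,0.72]]]' | egrep 'pos|ft_force'
python3 -m inch '[[[0,0,0.002,0,0,0,0.72],[0,0,0.002,0,0,0,0.72]]]' | egrep 'pos|ft_force'
```

```text
position: [0.6516, -0.0984, 0.0001]
ft_force: [-0.2, -0.3, -0.0]
position: [0.6517, -0.0984, -0.0017]
ft_force: [0.1, -0.6, -0.2]
position: [0.6517, -0.0984, -0.0037]
ft_force: [0.3, 0.0, -0.4]
```

```bash

python3 -m inch '[[[0,0,0.002,0,0,0,0.72],[0,0,0.002,0,0,0,0.72]]]' | egrep 'pos|ft_force'
python3 -c "
from h import *
a=imaging.camera('side');cv2.imwrite('pics/s6.png',cv2.resize(a[165:255,240:340],(800,600),interpolation=2))
"
```

```text
position: [0.6517, -0.0984, -0.0057]
ft_force: [0.1, 0.4, 0.2]
```

View pics/s6.png

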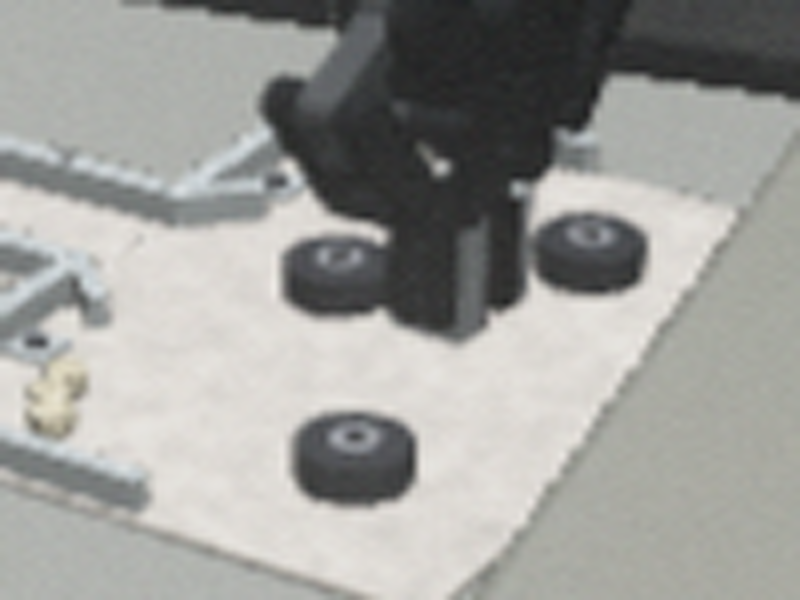

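Fingertips are now just above the floor (z≈0.006) behind d1 with no contact. Pushing d1, with the force reading as check.

```bash
python3 -m inch '[[[0.005,-0.001,-0.001,0,0,0,0.72],[0.010,-0.002,-0.001,0,0,0,0.72],[0.016,-0.003,-0.001,0,0,0,0.72],[0.022,-0.004,-0.001,0,0,0,0.72],[0.028,-0.005,-0.001,0,0,0,0.72],[0.028,-0.005,-0.001,0,0,0,0.72]]]' | egrep 'pos|ft_force'
cat >> h.py <<'E'
def discs(show=True,k=2000):
    s=sensors.get_obs();im=imaging.camera("wrist")
    xs=np.arange(-.145,.12,1/k);ys=np.arange(.11,-.11,-1/k);X,Y=np.meshgrid(xs,ys)
    P=G+X.reshape(-1,1)*A[0]+Y.reshape(-1,1)*A[1]
    p=w_project(np.c_[P,np.full(len(P),.016)],s).astype(np.float32).reshape(*X.shape,2)
    g=cv2.remap(im,p[...,0],p[...,1],cv2.INTER_CUBIC,borderValue=(255,255,255)).min(2) if 0 else cv2.cvtColor(cv2.remap(im,p[...,0],p[...,1],cv2.INTER_CUBIC),cv2.COLOR_BGR2GRAY)
    # template: dark ring r 5..12 mm with brighter spot ring
    n=57;yy,xx=np.mgrid[:n,:n]-28;r=np.hypot(xx,yy)/k*1000
    t=np.where(r<2,70,np.where(r<4.5,140,np.where(r<13,60,160))).astype(np.uint8);t=cv2.GaussianBlur(t,(0,0),2)
    m=cv2.matchTemplate(g,t,cv2.TM_CCOEFF_NORMED);out=[]
    for _ in range(6):
        _,v,_,(u,w)=cv2.minMaxLoc(m)
        if v<.45:break
        out.append((round((u+28)/k*1000-145,1),round(110-(w+28)/k*1000,1),round(v,2)))
        cv2.circle(m,(u,w),24,-1,-1)
    print("tcp tray",tray(s["position"]).round(1),s["position"][2].round(4),"F",s["ft_force"].round(1));print("template",out)
    for d in spotter.look_for("disc_a","wrist"): print("net",tray(w_plane(d["pixel"],.012,s)).round(1),round(d["conf"],2))
E
python3 - <<'E'
import pickle
import h
from h import *
# validate template on the first picture
s0=pickle.load(open("s0.pkl","rb"));im0=cv2.imread("pics/w0.png")
o=(sensors.get_obs,imaging.camera)
class S: get_obs=staticmethod(lambda:s0)
class I: camera=staticmethod(lambda n:im0)
a,b=h.sensors,h.imaging
h.sensors,h.imaging=S,I;h.discs();h.sensors,h.imaging=a,b
print("now");h.discs()
for c in("scene","side"):
    imaging.camera(c)
    for d in spotter.look_for("disc_a",c): print(c,tray(ray_plane(c,d["pixel"],.012)).round(1),round(d["conf"],2))
E
```

```text
position: [0.6265, -0.0834, -0.0044]
ft_force: [-0.6, -0.3, -0.8]
tcp tray [ -0.2 -67.5] 0.2186 F [-0.9 -0.4  1.4]
template [(-52.0, -10.0, 0.86), (-94.0, -50.5, 0.85), (-98.0, 59.0, 0.73), (-64.5, 20.0, 0.49), (9.5, 35.5, 0.46), (10.0, -33.0, 0.46)]
net [-107.7   50.2] 0.91
now
tcp tray [-55.9  -4.8] -0.0044 F [-0.4 -0.6 -0.2]
template [(-29.0, -4.5, 0.78), (-79.5, 14.0, 0.57), (-79.5, -24.0, 0.56), (-31.5, -74.0, 0.49), (-83.5, 41.5, 0.49), (-83.5, -51.5, 0.48)]
net [-29.1  -3.2] 0.87
net [-17.4   4.3] 0.71
net [-108.1   57.2] 0.41
scene [-173.6  156.5] 0.53
scene [-90.8 -48.5] 0.5
side [-99.  -41.4] 0.66
side [-102.    67.8] 0.47
```

Template works, and d1 is being carried at (-29,-4.5). Continuing into the gate mouth.

```bash
python3 -m inch '[[[0.006,-0.001,0,0,0,0,0.72],[0.012,-0.0023,0,0,0,0,0.72],[0.018,-0.0037,0,0,0,0,0.72],[0.024,-0.0048,0,0,0,0,0.72],[0.029,-0.005,0,0,0,0,0.72],[0.029,-0.005,0,0,0,0,0.72]]]' | egrep 'pos|ft_force'
python3 -c "
import h;h.discs()"
```

```text
position: [0.6013, -0.0685, -0.0044]
ft_force: [-0.1, 1.2, 0.4]
tcp tray [-26.5   0.1] -0.0044 F [-0.1  1.2  0.4]
template [(0.0, 0.5, 0.75), (-50.0, 19.0, 0.56), (-50.0, -19.0, 0.56), (-33.5, -74.0, 0.5), (-54.0, 46.5, 0.49), (-54.0, -46.5, 0.48)]
net [-0.9  0.5] 0.62
net [-106.3   58.2] 0.54
net [-105.5  -52. ] 0.47
```

```bash
python3 -m inch '[[[-0.004,0,-0.002,0,0,0,0.72],[-0.004,0,-0.002,0,0,0,1],[-0.004,0,-0.002,0,0,0,1],[-0.002,0,-0.002,0,0,0,1],[0.002,0,-0.002,0,0,0,1],[0.006,0,-0.002,0,0,0,1],[0.010,0,-0.002,0,0,0,1],[0.010,0,-0.002,0,0,0,1]]]' | egrep 'pos|ft_force|width'
python3 -c "
import h;h.discs()"
```

```text
position: [0.5938, -0.062, -0.0025]
ft_force: [-0.1, -0.0, -0.0]
grip_width: -0.002
tcp tray [-16.5  -0. ] -0.0025 F [-0.1 -0.  -0. ]
template [(10.0, 0.0, 0.84), (-43.5, -12.0, 0.49), (-43.5, 12.0, 0.48), (-45.5, 38.0, 0.48), (-45.5, -38.5, 0.48), (-33.5, -74.0, 0.46)]
net [10.   0.6] 0.85
```

```bash
python3 -m inch '[[[0.004,0,0,0,0,0,1],[0.008,0,0,0,0,0,1],[0.012,0,0,0,0,0,1],[0.015,0,0,0,0,0,1],[0.015,0,0,0,0,0,1],[0,0,0,0,0,0,1],[-0.02,0,-0.02,0,0,0,1],[-0.05,0,-0.06,0,0,0,0.72],[-0.06,0,-0.1,0,0,0,0.72],[-0.06,0,-0.1,0,0,0,0.72]]]' | egrep 'clock|pos|ft_force|width'
python3 -c "
import h;h.discs()"
```

```text
clock: 10.15
position: [0.6442, -0.1035, 0.1037]
ft_force: [-0.1, 0.8, -0.3]
grip_width: 0.14
tcp tray [-81.9  -0.9] 0.1037 F [-0.1  0.8 -0.3]
template [(23.5, 0.0, 0.96), (-94.0, -48.0, 0.84), (-98.5, 62.0, 0.81), (-29.0, -73.0, 0.48)]
net [-164.8  146.4] 0.85
net [-91.5 -48.7] 0.78
net [-99.6  62.4] 0.63
net [27.2  0.2] 0.57
```

d1 is in the channel at x=23.5. Now d2: approach on a 38.7° heading.

```bash
python3 -m inch '[[[-0.007,0.013,0,0,0,-0.14,0.72],[-0.015,0.027,0,0,0,-0.28,0.72],[-0.022,0.04,0,0,0,-0.42,0.72],[-0.03,0.053,0,0,0,-0.56,0.72],[-0.0374,0.0667,0,0,0,-0.675,0.72],[-0.0374,0.0667,0.03,0,0,-0.675,0.72],[-0.0374,0.0667,0.06,0,0,-0.675,0.72],[-0.0374,0.0667,0.06,0,0,-0.675,0.72]]]' | egrep 'pos|ft_force|width|rot'
python3 -c "
import h;h.discs()"
```

```text
position: [0.7074, -0.074, 0.031]
ee_rot: [0.014, 1.0, 0.0, -0.005]
ft_force: [-0.3, 0.5, -1.5]
grip_width: 0.142
tcp tray [-111.   -64.3] 0.031 F [-0.3  0.5 -1.5]
template [(-95.0, -48.0, 0.89), (-99.0, 61.0, 0.75), (-26.5, -73.5, 0.49), (-118.0, -94.5, 0.45)]
net [-100.5   64.1] 0.68
net [-95.2 -48. ] 0.58
net [17.6 -3.8] 0.56
```

```bash
python3 -m inch '[[[0,0,0,0,0,0,0.72],[0,0,0,0,0,0,0.72]]]' | egrep 'pos|ft_force|rot'
python3 -c "
from h import *
s=sensors.get_obs();print(s['joint_pos'].round(3),s['joint_velocities'].round(3),s['tau'].round(1),Ro.from_quat(s['ee_rot']).as_matrix().round(3))"
```

```text
position: [0.7127, -0.0749, 0.0394]
ee_rot: [0.014, 1.0, -0.0, 0.001]
ft_force: [-0.1, 0.3, 0.2]
[ 0.208  0.675 -0.251  1.358  0.173  1.127  1.478] [ 0.002  0.002 -0.     0.003  0.001 -0.003  0.001] [ -0.  -79.3  -4.4 -35.4   0.    0.    0. ] [[-1.     0.029  0.003]
 [ 0.029  1.    -0.   ]
 [-0.003 -0.    -1.   ]]
```

```bash
python3 -m inch '[[[-0.006,-0.002,0,0,0,0,0.72],[-0.006,-0.002,0.012,0,0,0,0.72],[-0.006,-0.002,0.025,0,0,0,0.72],[-0.006,-0.002,0.036,0,0,0,0.72],[-0.006,-0.002,0.04,0,0,0,0.72],[-0.006,-0.002,0.04,0,0,0,0.72]]]' | egrep 'pos|ft_force'
python3 -c "
import h;h.discs()"
```

```text
position: [0.7169, -0.0769, -0.0039]
ft_force: [-0.1, -0.1, -0.2]
tcp tray [-120.1  -68.2] -0.0039 F [-0.1 -0.1 -0.2]
template [(-95.0, -48.0, 0.87), (-100.0, 62.5, 0.69), (-25.0, -73.5, 0.5)]
net [-95.7 -48.8] 0.83
```

```bash
python3 -m inch '[[[0.006,0,0,0,0,0,0.72],[0.014,0,0,0,0,0,0.72],[0.022,0,0,0,0,0,0.72],[0.03,0,0,0,0,0,0.72],[0.038,0,0,0,0,0,0.72],[0.046,0,0,0,0,0,0.72],[0.054,0,0,0,0,0,0.72],[0.062,0,0,0,0,0,0.72],[0.07,0,0,0,0,0,0.72],[0.076,0,0,0,0,0,0.72]]]' | egrep 'pos|ft_force'
python3 -c "
import h;h.discs()"
```

```text
position: [0.6409, -0.0749, -0.0025]
ft_force: [0.2, -0.0, -0.3]
tcp tray [-60.8 -20.7] -0.0025 F [ 0.2 -0.  -0.3]
template [(23.0, 1.0, 0.9), (-41.0, -5.5, 0.81), (-100.0, 63.0, 0.68), (-15.0, -83.0, 0.45), (-53.0, -76.5, 0.45), (11.5, -33.5, 0.45)]
net [-43.1  -6.2] 0.94
net [24.8  1.7] 0.63
net [-98.   63.9] 0.63
net [-150.6  130.8] 0.35
```

```bash
python3 -m inch '[[[-0.012,0,0.001,0,0,0,0.72],[-0.012,-0.004,0.001,0,0,0.14,0.72],[-0.011,-0.008,0.001,0,0,0.28,0.72],[-0.008,-0.012,0.001,0,0,0.42,0.72],[-0.004,-0.016,0.001,0,0,0.56,0.72],[-0.001,-0.0187,0.001,0,0,0.675,0.72],[-0.001,-0.0187,0.001,0,0,0.675,0.72],[-0.001,-0.0187,0.001,0,0,0.675,0.72]]]' | egrep 'pos|ft_force|rot'
python3 -c "
import h;h.discs()"
```

```text
position: [0.6424, -0.0933, -0.0035]
ee_rot: [0.343, 0.939, 0.0, 0.0]
ft_force: [-0.2, 1.4, -0.6]
tcp tray [-73.9  -7.5] -0.0035 F [-0.2  1.4 -0.6]
template [(23.5, 0.0, 0.94), (-40.5, -6.0, 0.88), (-98.0, 11.5, 0.57), (-98.0, -26.5, 0.56), (-30.5, -73.5, 0.48), (-102.0, -54.5, 0.48)]
net [24.7  0. ] 0.97
net [-160.9  148.7] 0.85
net [-41.2  -6.6] 0.78
net [-93.7  62.6] 0.56
```

```bash
python3 -m inch '[[[0.005,-0.0015,0,0,0,0,0.72],[0.011,-0.0025,0,0,0,0,0.72],[0.017,-0.0035,0,0,0,0,0.72],[0.023,-0.0048,0,0,0,0,0.72],[0.029,-0.006,0,0,0,0,0.72],[0.035,-0.007,0,0,0,0,0.72],[0.041,-0.0077,0,0,0,0,0.72],[0.0465,-0.0077,0,0,0,0,0.72],[0.0465,-0.0077,0,0,0,0,0.72]]]' | egrep 'pos|ft_force|rot'
python3 -c "
import h;h.discs()"
python3 -m inch '[[[-0.004,0,-0.002,0,0,0,0.72],[-0.004,0,-0.002,0,0,0,1],[-0.004,0,-0.002,0,0,0,1],[0,0,-0.002,0,0,0,1],[0.004,0,-0.002,0,0,0,1],[0.008,0,-0.002,0,0,0,1],[0.012,0,-0.002,0,0,0,1],[0.012,0,-0.002,0,0,0,1]]]' | egrep 'clock|pos|ft_force|width'
python3 -c "
import h;h.discs()"
```

```text
position: [0.6012, -0.0686, -0.0034]
ee_rot: [0.344, 0.939, 0.0, -0.0]
ft_force: [-0.8, 0.9, -0.7]
tcp tray [-26.5   0.3] -0.0034 F [-0.8  0.9 -0.7]
template [(24.5, 0.0, 0.86), (-1.0, 0.5, 0.74), (-50.5, 19.0, 0.56), (-51.0, -19.0, 0.56), (-33.5, -74.0, 0.5), (-55.0, 47.0, 0.49)]
net [25.3  1.4] 0.88
net [-1.6  0.6] 0.56
clock: 15.85
position: [0.5921, -0.0609, -0.0014]
ft_force: [0.8, -0.3, 0.8]
grip_width: 0.001
tcp tray [-14.5   0.3] -0.0014 F [ 0.8 -0.3  0.8]
template [(37.5, 0.0, 0.85), (11.5, 0.5, 0.84), (-43.0, -12.0, 0.48), (-44.5, 39.0, 0.48), (-42.5, 12.5, 0.48), (-44.5, -38.5, 0.48)]
net [12.2 -0.8] 0.84
net [38.  -0.6] 0.64
```

```bash
python3 -m inch '[[[0.004,0,0,0,0,0,1],[0.008,0,0,0,0,0,1],[0.0125,0,0,0,0,0,1],[0.0125,0,0,0,0,0,1],[0,0,0,0,0,0,1],[-0.02,0,-0.02,0,0,0,1],[-0.05,0,-0.06,0,0,0,0.72],[-0.06,0,-0.1,0,0,0,0.72],[-0.06,0,-0.1,0,0,0,0.72],[-0.06,0,-0.1,0,0,0,0.72]]]' | egrep 'clock|pos|ft_force|width'
python3 -c "
import h;h.discs()"
```

```text
clock: 16.95
position: [0.6393, -0.1013, 0.0993]
ft_force: [-0.2, 0.6, -0.7]
grip_width: 0.137
tcp tray [-76.7   0.6] 0.0993 F [-0.2  0.6 -0.7]
template [(49.0, -0.5, 0.93), (23.0, 0.0, 0.92), (-98.5, 62.0, 0.79), (-29.0, -73.0, 0.48), (11.0, 36.5, 0.48), (11.5, -33.5, 0.47)]
net [-97.9  62.1] 0.98
net [24.  -0.6] 0.94
net [-163.6  149.1] 0.72
net [50.9  0.1] 0.57
```

```bash
python3 -m inch '[[[-0.006,-0.012,0,0,0,0.13,0.72],[-0.014,-0.026,0,0,0,0.26,0.72],[-0.022,-0.04,0,0,0,0.39,0.72],[-0.03,-0.055,0,0,0,0.52,0.72],[-0.038,-0.07,0,0,0,0.65,0.72],[-0.0463,-0.0847,0,0,0,0.773,0.72],[-0.0463,-0.0847,0,0,0,0.773,0.72],[-0.0463,-0.0847,0.03,0,0,0.773,0.72],[-0.0463,-0.0847,0.05,0,0,0.773,0.72],[-0.0463,-0.0847,0.05,0,0,0.773,0.72]]]' | egrep 'clock|pos|ft_force|rot'
python3 -m inch '[[[0,0,0,0,0,0,0.72],[0,0,0,0,0,0,0.72]]]' | egrep 'pos|ft_force|rot'
python3 -c "
import h;h.discs()
from h import *
M=Ro.from_quat(sensors.get_obs()['ee_rot']).as_matrix();print((A@M[:2,0]).round(3))"
```

```text
clock: 18.05
position: [0.6165, -0.1928, 0.0446]
ee_rot: [0.671, 0.741, -0.001, -0.003]
ft_force: [0.1, 0.2, -0.1]
position: [0.6197, -0.1946, 0.0498]
ee_rot: [0.672, 0.74, 0.001, 0.001]
ft_force: [0.1, 0.2, 0.7]
tcp tray [-122.1   84.5] 0.0498 F [0.1 0.2 0.7]
template [(-100.0, 62.5, 0.92)]
net [-168.3  142.7] 0.75
net [-100.1   60.9] 0.71
[ 0.716 -0.698]
```

```bash
python3 -m inch '[[[-0.002,0,0.02,0,0,0,0.72],[-0.002,0,0.035,0,0,0,0.72],[-0.002,0,0.048,0,0,0,0.72],[-0.002,0,0.0535,0,0,0,0.72],[-0.002,0,0.0535,0,0,0,0.72],[-0.002,0,0.0535,0,0,0,0.72]]]' | egrep 'pos|ft_force'
python3 -c "
import h;h.discs()"
```

```text
position: [0.6194, -0.197, -0.0045]
ft_force: [0.2, 0.6, 0.5]
tcp tray [-123.4   86.5] -0.0045 F [0.2 0.6 0.5]
template [(-100.0, 62.5, 0.87)]
net [-99.8  62. ] 0.84
net [-158.5  134.8] 0.58
```

```bash
python3 -m inch '[[[0.005,0.001,0,0,0,0,0.72],[0.012,0.001,0,0,0,0,0.72],[0.02,0.001,0,0,0,0,0.72],[0.028,0.001,0,0,0,0,0.72],[0.036,0.001,0,0,0,0,0.72],[0.044,0.001,0,0,0,0,0.72],[0.052,0.001,0,0,0,0,0.72],[0.06,0.001,0,0,0,0,0.72],[0.068,0.001,0,0,0,0,0.72],[0.072,0.001,0,0,0,0,0.72]]]' | egrep 'pos|ft_force'
python3 -c "
import h;h.discs()"
```

```text
position: [0.6132, -0.1239, -0.005]
ft_force: [0.0, -0.6, -0.3]
tcp tray [-71.4  34.7] -0.005 F [ 0.  -0.6 -0.3]
template [(22.0, -0.5, 0.83), (-53.0, 18.0, 0.8), (48.0, -1.0, 0.79), (-29.0, -73.5, 0.53), (11.5, 36.5, 0.46)]
net [-54.1  17.9] 0.93
net [49.8 -1.6] 0.92
net [23.3 -0.8] 0.6
net [-39.8 -12.4] 0.31
```

```bash
python3 -m inch '[[[0.006,0,0,0,0,0,0.72],[0.012,0,0,0,0,0,0.72],[0.0165,0,0,0,0,0,0.72],[0.0165,0,0,0,0,0,0.72],[0.0045,0,0,0,0,0,0.72]]]' | egrep 'pos|ft_force'
python3 -m inch '[[[0,0.004,0,0,0,-0.14,0.72],[0.001,0.008,0,0,0,-0.28,0.72],[0.003,0.012,0,0,0,-0.42,0.72],[0.006,0.016,0,0,0,-0.56,0.72],[0.01,0.019,0,0,0,-0.7,0.72],[0.013,0.0216,0,0,0,-0.773,0.72],[0.013,0.0216,0,0,0,-0.773,0.72],[0.013,0.0216,0,0,0,-0.773,0.72]]]' | egrep 'pos|ft_force|rot'
python3 -c "
import h;h.discs()"
```

```text
position: [0.6131, -0.1188, -0.005]
ft_force: [0.4, -0.5, 0.5]
position: [0.633, -0.1069, -0.0051]
ee_rot: [0.346, 0.938, -0.0, -0.0]
ft_force: [-0.4, -0.7, -0.2]
tcp tray [-75.5   8.9] -0.0051 F [-0.4 -0.7 -0.2]
template [(23.0, 0.0, 0.87), (-41.0, 7.5, 0.87), (-98.5, 28.0, 0.56), (-98.5, -10.0, 0.56), (-102.5, 55.0, 0.48), (-103.0, -37.5, 0.48)]
net [-149.9  149.3] 0.68
net [-42.4   7.8] 0.65
net [24.4  0.1] 0.62
net [46.5  0.3] 0.57
```

```bash
python3 -m inch '[[[0.006,0.0015,-0.001,0,0,0,0.72],[0.012,0.0025,-0.001,0,0,0,0.72],[0.018,0.0035,-0.001,0,0,0,0.72],[0.024,0.005,-0.001,0,0,0,0.72],[0.03,0.0065,-0.001,0,0,0,0.72],[0.036,0.008,-0.001,0,0,0,0.72],[0.042,0.0089,-0.001,0,0,0,0.72],[0.048,0.0089,-0.001,0,0,0,0.72],[0.048,0.0089,-0.001,0,0,0,0.72]]]' | egrep 'pos|ft_force|rot'
python3 -c "
import h;h.discs()"
python3 -m inch '[[[-0.004,0,-0.002,0,0,0,0.72],[-0.004,0,-0.002,0,0,0,1],[-0.004,0,-0.002,0,0,0,1],[0,0,-0.002,0,0,0,1],[0.004,0,-0.002,0,0,0,1],[0.008,0,-0.002,0,0,0,1],[0.012,0,-0.002,0,0,0,1],[0.012,0,-0.002,0,0,0,1]]]' | egrep 'clock|pos|ft_force|width'
python3 -c "
import h;h.discs()"
```

```text
position: [0.6017, -0.0671, -0.004]
ee_rot: [0.344, 0.939, 0.0, -0.0]
ft_force: [-0.3, -0.1, -0.0]
tcp tray [-25.9  -1.2] -0.004 F [-0.3 -0.1 -0. ]
template [(50.0, -0.5, 0.89), (24.5, 0.0, 0.82), (-0.5, -1.0, 0.72), (-49.5, -20.0, 0.56), (-49.5, 17.5, 0.56), (-33.5, -74.0, 0.51)]
net [-1.2 -2.3] 0.79
net [51.4 -0.6] 0.71
net [24.6  1. ] 0.57
clock: 23.35
position: [0.5926, -0.0595, -0.0019]
ft_force: [0.2, 0.1, 0.1]
grip_width: 0.002
tcp tray [-14.   -1.2] -0.0019 F [0.2 0.1 0.1]
template [(63.0, 0.0, 0.89), (38.0, 0.0, 0.82), (12.0, -1.0, 0.82), (-42.0, -13.5, 0.48), (-43.5, 37.5, 0.48), (-41.5, 11.0, 0.48)]
net [12.6 -3.2] 0.92
net [39.   0.6] 0.85
net [64.9  0. ] 0.6
```

```bash
python3 -m inch '[[[0.004,-0.001,0,0,0,0,1],[0.008,-0.001,0,0,0,0,1],[0.012,-0.001,0,0,0,0,1],[0.012,-0.001,0,0,0,0,1],[0,-0.001,0,0,0,0,1],[-0.02,0,-0.02,0,0,0,1],[-0.05,0,-0.06,0,0,0,1],[-0.06,0,-0.1,0,0,0,1],[-0.06,0,-0.12,0,0,0,1],[-0.06,0,-0.12,0,0,0,1]]]' | egrep 'clock|pos|ft_force|width'
python3 -c "
import h;h.discs()
from h import *
for l,z in(('dish',.014),('bridge',.008)):
  s=sensors.get_obs()
  for d in spotter.look_for(l,'wrist'): print(l,tray(w_plane(d['pixel'],z,s)).round(1),d['conf'])
c=[cv2.imread('pics/r1.png')];h=__import__('h');h.look('rend');r=cv2.imread('pics/rend.png')
# dish/bridge shift between r1 and now: template match
for n,(x0,y0,x1,y1) in {'bridge':(205,45,255,112),'dish':(205,325,270,395)}.items():
  m=cv2.matchTemplate(r,c[0][y0:y1,x0:x1],cv2.TM_CCOEFF_NORMED);_,v,_,p=cv2.minMaxLoc(m);print(n,'shift mm',(p[0]-x0)/2,(p[1]-y0)/2,round(v,2))"
```

```text
clock: 24.45
position: [0.6415, -0.1003, 0.1218]
ft_force: [0.4, -0.1, 0.4]
grip_width: 0.003
tcp tray [-77.7  -1.7] 0.1218 F [ 0.4 -0.1  0.4]
template [(23.0, -1.0, 0.91), (48.5, 0.0, 0.86), (73.0, 0.0, 0.81), (-29.0, -73.0, 0.47), (11.5, -33.5, 0.46)]
net [77.9  3. ] 0.75
net [22.6 -0.8] 0.58
net [-162.4  146. ] 0.57
dish [-26.4 -71.9] 0.79
bridge [-24.   77.5] 0.57
tcp tray [-74.31481187  -0.43586528] 0.1165433379098694 w -0.002301763611486087 F [-0.  -0.8 -0.5]
disc [50.6  1.4] 0.84
disc [-162.4  150.2] 0.83
disc [24.9 -2.1] 0.68
disc [81.3  0. ] 0.65
bridge shift mm 0.5 -0.5 0.95
dish shift mm 0.0 0.0 0.97
```

All three discs are in the channel at x ≈ 23, 48.5 and 73 mm. The dish and bridge have not moved and the arm is clear, so I'm handing in.

```bash
python3 -c "
from workcell import order
print(order.hand_in())"
```

```text
the job is handed in; nothing more can be done
None
```

I swept all three steel discs through the gate and handed the job in at about 24.5 s. They lie in the channel with centres about 23, 48 and 73 mm past the gate, and the dish and bridge show no shift beyond measuring error (about 0.5 mm).

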